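Rack the rinsed lint screen and peg it fast

TASK

Lift the rinsed lint screen out of the blue tub and stand it in the slot of the white drip rack, bottom edge fully down and leaning flat against the two steel posts. Then take the orange spring peg and clip it onto either post so that its jaws pinch the post and the screen's frame together, and let go, leaving the screen held in the rack. Leave the soap, brush, timer and dosing cap where they are.

Things in the scene. Friction and masses are not known exactly. Their poses are not given: they have to be found in the camera images.
- lint_screen: Dryer lint screen, a loose rigid panel, 0.12 kg: off-white frame 150 mm wide (x), 8 thick (y), 130 high (z), grey mesh inside an 18 mm border; midway on its top edge an off-white pull grip 56 mm wide (x), 14 thick (y), z = 130 to 160 mm. Origin: centre of the bottom edge. Front and back are alike. Starts upright in the tub.
- rinse_tub: Fixed open blue tub 170 x 104 x 75 mm (x, y, z), 186 x 120 mm over the rim. Origin: centre of its underside. The screen stands on its 5 mm floor, width along the tub's x, its side edges in 12 mm wide vertical guides on the end walls that reach 68 mm above the worktop.
- drip_rack: Fixed white drip rack: a tray 190 x 104 x 15 mm (x, y, z) that carries the cradle (slot and posts). Origin: below the slot, at worktop height. Its x runs along the slot; its -x end is nearer the robot; z up.
- rack_cradle: Slot and posts of the rack. z leans back 0.12 rad from vertical towards the rack's +y; x is the rack's x. Origin: middle of the slot floor, 23.5 mm above the worktop: where a seated screen has its origin, with its axes along these or half turned about z. In front a 14 mm lip leaves 3.7 mm clearance, end stops 4.5 mm each; lip and stops flare outward above, to z = 24 mm.
- near_post (a point): Outer edge of the post nearer the robot, 85 mm up, mid thickness of post plus screen: [-75, 4, 85] mm in the cradle. Flat steel posts stand behind the screen at x = -75 to -57 and 57 to 75 mm, y = 4 to 12 mm, straight to z = 112 mm, then bent back to 126. Screen and post edges are flush, together 16 mm thick (y = -4 to 12), free to clip at z = 50 to 110 mm.
- far_post (a point): The same point on the post farther from the robot: [75, 4, 85] mm in the cradle.
- spring_peg: Big orange clothes peg with dark jaw pads, 113 mm long, 34 high as it lies on its side, loose, 0.07 kg. Origin: on the hinge pin, at worktop height (z = 0 to 34 mm is its width). The frame belongs to the arm on its +y side; while closed, x is the centre line: jaws to x = 56 mm (pads 29 to 53), handles to x = -57 mm. Opens along y.
- peg_handles (a point): Point midway between the closed handles, on the centre line, [-44, 0, 17] mm in spring_peg: the handles are about 51 mm apart over their backs here, 59 at the tails. Squeezing here takes about 10 N; the handles stop when parallel, 22 mm apart over their backs, the hinge pin on the line midway between them, 44 mm ahead.
- peg_mouth (a point): Point at the inner end of the pads, on the centre line of the closed peg, [28, 0, 17] mm in spring_peg, which is 72 mm ahead of peg_handles. Handles fully squeezed, the jaws gape 25 mm here and 32 at the tip, evenly about the line midway between the handles. On 16 mm the pads lie parallel and pinch with about 8 N; the mouth runs 20 mm deeper than this.
- peg_arm (a joint): Opening angle between the peg's two arms, rad: 0 closed, 0.63 handles fully squeezed; about 0.31 when the jaws hold 16 mm (post and screen), about 0.15 on the 8 mm of the screen or post alone. A spring closes it.
- soap_bar: Bystander: cream bar of soap, 80 x 98 x 30 mm, origin at the centre of its underside.
- scrub_brush: Bystander: brown wooden scrub brush, 73 x 148 x 44 mm, origin at the centre of its underside.
- wash_timer: Bystander: red wash timer with a white dial, 60 x 67 x 62 mm, origin at the centre of its underside.
- dosing_cap_1: Bystander: white dosing cap, 65 x 65 x 40 mm, origin at the centre of its underside.

How it is judged:
By the outcome, as a careful person would: the job done as asked, in the order asked, and still so for the second after the job is handed in, with the robot touching nothing.
It also fails if it takes over 66 s, if anything falls off the work surface, if the arm or the gripper's body presses on something with over 40 N, if the wrist force passes 120 N, or if a joint passes its speed limit or range.

ROBOT

A 7-joint arm with a two-finger parallel gripper is mounted at the origin on a cart in front of the work surface, level with it; the furniture and walls round the work are solid. World frame = base frame: x ahead of the robot, y to its left, z up, the work surface at z = 0. Lengths are in m, angles in rad, forces in N, time in s.
With the tool pointing down it reaches from about 0.375 to 0.925 m from the base axis. Payload 3.1 kg.
Tool frame: the origin (TCP) lies on the centre line of the jaws, within the pads' length; the fingertips stand 25 mm ahead of it and the grasp point (between the pads) lies 6 mm ahead of it; z points along the fingers, y is the line along which they close (so a half turn about z gives the same grasp; the last joint's range is limited). The gripper opens to 85 mm and grips with 20 to 120 N. Pads are 22 mm wide; open, the fingers measure 114 mm over their backs; the gripper's body (76 mm by 85 mm) begins 54 mm behind the grasp point. The pads swing forward as they close: fully open they stand 13 mm farther back than shut.
Start: joints at [1.201, 0.383, 0.044, 1.598, -0.018, 1.161, -0.05], TCP at [0.175, -0.626, 0.256] pointing down, gripper open.
Joint ranges: [-2.61, 2.61], [-0.41, 2.15], [-1.48, 1.57], [0, 2.5], [-1.57, 4.71], [0.05, 1.97], [-2.85, 2.85]. Speed limits (rad/s): [2.79, 2.79, 3.14, 3.14, 3.14, 3.14, 3.14].

INTERFACE

Orientations are given as [roll, pitch, yaw] about the fixed x, y, z axes, in that order (R = Rz(yaw) Ry(pitch) Rx(roll)).
In Python, from rig import * gives the robot as it stands. Calls block until the motion is done:
- move_pose(position, orientation): joint-space move of the TCP to a pose.
- move_linear(position, attitude=None, velocity=0.15, contact_N=None): straight line of the TCP; attitude=None keeps the orientation; velocity is the mean speed in m/s. With contact_N (N) it stops when the force on the tool has changed by that much, and returns True; else False.
- set_joints(angles): joint-space move.
- gripper_to(opening): finger opening in m; the grip force is fixed at half the most; returns when the fingers have stopped.
- pause(seconds).
- solve_ik(position, orientation): joint angles nearest the present ones, or None.
- state(): the state.
- grab_frame(name): name is "scene" or "top" or "wrist"; returns (picture, depth): 480x640x3 uint8, red, green, blue; 480x640 float32, m along the optical axis (not along the pixel's ray), 0 where there is no reading.
- get_calibration(name): a dict with "intrinsics" (3x3 intrinsics, pixels), "extrinsics" (4x4, takes a point from camera to world coordinates); the wrist camera has in their place "T_tool_cam" (4x4, takes a point from camera to tool coordinates, whose origin is the TCP and whose axes are the flange's). Camera axes: x right, y down, z forward; pixel columns grow to the right and rows downward; lengths in m; the calibration is good to about 2 mm. A picture is of the moment at which its call begins: read the wrist's pose just before it. get_calibration takes no time and is no camera call.
A pose or a line that the arm cannot do raises IKError and nothing moves.
- job_done(): hands the job in; it is judged then, once.
The state is a dict: "t": time; "qpos": joint angles; "qvel": joint speeds; "joint_torque": joint torques, N m; "tool_pos": TCP position; "tcp_rot": TCP orientation; "ft_force": force on the tool from outside, world axes, zero at the start; "moment": the same for the moment, N m; "finger_gap": finger opening in m; "finger_force": force on a finger pad.
Only numpy, scipy, OpenCV 4.12 (cv2) and the standard library are available. Lean on these libraries where they do the work, as an engineer would, in place of code of your own. Each camera call takes 0.05 s, during which the arm holds its last target. There are 200 camera calls.

## Working session

There is one attempt and no reset: what is moved stays moved. The work goes in short steps, each a Python script; the robot and the scene stay as the last script left them, time stands still between calls to the robot, and variables do not carry over. Pictures are saved under pics/ and viewed, at most 13 in all, crops included, and the job is handed in when it is done.

```bash
ls; mkdir -p pics
python3 - <<'E'
from rig import *
import cv2,numpy as np
for n in ("top","scene"):
    p,d=grab_frame(n); np.savez(f"pics/{n}.npz",p=p,d=d); cv2.imwrite(f"pics/{n}.png",p[:,:,::-1])
    c=get_calibration(n); print(np.round(c["intrinsics"],1).tolist(),np.round(c["extrinsics"],4).tolist())
print(np.round(get_calibration("wrist")["T_tool_cam"],4).tolist())
s=state();print(s)
E
```

```text
pics
[[579.0, 0.0, 317.7], [0.0, 579.0, 248.7], [0.0, 0.0, 1.0]] [[-0.0169, -0.9932, 0.1154, 0.3765], [-0.9996, 0.0195, 0.0217, -0.2282], [-0.0238, -0.115, -0.9931, 1.424], [0.0, 0.0, 0.0, 1.0]]
[[490.2, 0.0, 314.9], [0.0, 490.2, 238.7], [0.0, 0.0, 1.0]] [[-0.8022, -0.4515, 0.3907, 0.1325], [-0.597, 0.6148, -0.5153, 0.3046], [-0.0075, -0.6466, -0.7628, 0.8982], [0.0, 0.0, 0.0, 1.0]]
[[-0.0001, -0.957, -0.2901, 0.0745], [1.0, -0.0001, 0.0002, -0.0016], [-0.0002, -0.2901, 0.957, -0.1175], [0.0, 0.0, 0.0, 1.0]]
{'t': 0.1, 'qpos': array([ 1.20120413,  0.38379948,  0.04382488,  1.5994233 , -0.01787607,
        1.16121138, -0.04987181]), 'qvel': array([ 1.91812030e-05, -9.83236536e-04,  8.69655650e-05, -3.32789049e-03,
       -1.79357261e-04, -1.25365118e-03,  1.03198200e-03]), 'joint_torque': array([ 2.77047875e-03, -4.34726393e+01,  1.02931123e+00, -2.50456131e+01,
        1.08749536e-02,  5.42569018e-03, -1.47234971e-05]), 'tool_pos': array([ 0.1742845 , -0.62536546,  0.25497971]), 'tcp_rot': array([-3.13914771e+00,  1.47768012e-04,  2.71920784e-01]), 'ft_force': array([-0.23753437,  0.08861498,  0.17461679]), 'moment': array([ 0.01085554, -0.00322475, -0.00710031]), 'finger_force': 0.0, 'finger_gap': 0.08499150833036236}
```

View pics/top.png

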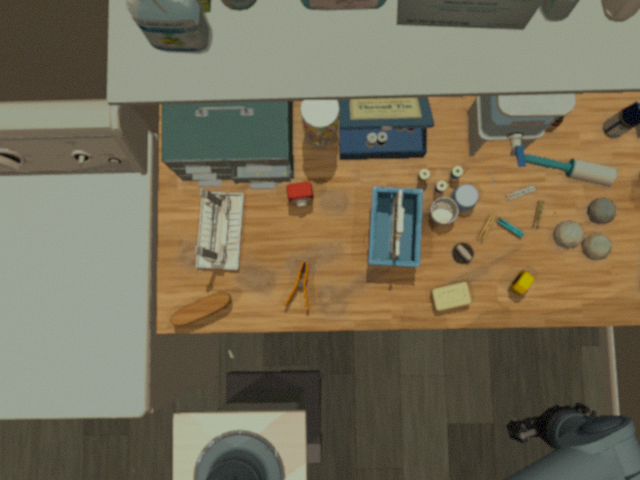

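View pics/scene.png

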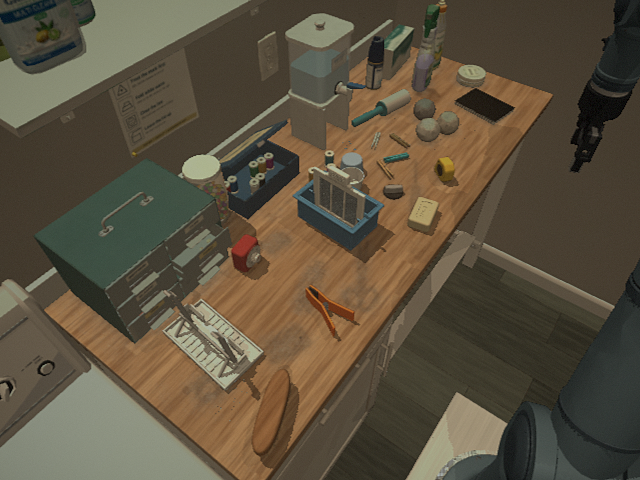

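The top view shows the tub at (396,227), with the screen grip at about (398,215). The rack is at (220,231) and the peg at (301,285) with its jaws pointing up and away from the robot. The timer is at (300,193), the brush at (200,310), the soap at (450,297) and the cap at (444,211). Next I'll measure from masks and rays.

```bash
cat > h.py <<'E'
from rig import *
import cv2,numpy as np
from scipy.spatial.transform import Rotation as Ro
def cloud(d,K,T):
    v,u=np.mgrid[:480,:640]; P=np.stack([(u-K[0,2])/K[0,0]*d,(v-K[1,2])/K[1,1]*d,d],-1)
    return P@T[:3,:3].T+T[:3,3]
def ray(uv,z,K,T):
    uv=np.atleast_2d(np.array(uv,float)); D=np.c_[(uv[:,0]-K[0,2])/K[0,0],(uv[:,1]-K[1,2])/K[1,1],np.ones(len(uv))]@T[:3,:3].T
    return T[:3,3]+D*((z-T[2,3])/D[:,2])[:,None]
def wristT(s):
    T=np.eye(4);T[:3,:3]=Ro.from_euler('xyz',s["tcp_rot"]).as_matrix();T[:3,3]=s["tool_pos"]
    return T@get_calibration("wrist")["T_tool_cam"]
def shot(name,n):
    s=state();p,d=grab_frame(n);c=get_calibration(n)
    T=wristT(s) if n=="wrist" else c["extrinsics"]
    np.savez(f"pics/{name}.npz",p=p,d=d,K=c["intrinsics"],T=T);cv2.imwrite(f"pics/{name}.png",p[:,:,::-1])
    return p,d,np.array(c["intrinsics"]),np.array(T)
def mm(a): return np.round(np.array(a)*1000,1).tolist()
def rect(pts):
    (c,s,a)=cv2.minAreaRect(np.float32(pts*1000));return np.round(c,1),np.round(s,1),round(a,2)
E
python3 - <<'E'
from h import *
z=np.load("pics/top.npz");p,d=z["p"],z["d"];c=get_calibration("top");K,T=map(np.array,(c["intrinsics"],c["extrinsics"]))
W=cloud(d,K,T);hsv=cv2.cvtColor(p,cv2.COLOR_RGB2HSV);H,S,V=[hsv[...,i].astype(int) for i in range(3)]
v,u=np.mgrid[:480,:640]
def box(a,b,c_,e): return (u>=a)&(u<=b)&(v>=c_)&(v<=e)
print("table z",np.median(W[...,2][box(330,360,250,300)]))
tub=box(360,430,175,275)&(abs(H-103)<12)&(S>80)
b=tub&(W[...,2]>.06)&(W[...,2]<.085)
print("tub rim",b.sum(),rect(W[b][:,:2]))
s=box(360,430,175,275)&(W[...,2]>.1)
print("screen",s.sum(),mm(W[s].max(0)),rect(W[s][:,:2])); g=s&(W[...,2]>.148);print("grip",g.sum(),rect(W[g][:,:2]),mm(W[g].mean(0)))
r=box(190,250,180,280)&(W[...,2]>.008)&(W[...,2]<.022)
print("tray",r.sum(),rect(W[r][:,:2]))
for zz in(.05,.09,.12):
  r=box(190,250,180,280)&(W[...,2]>zz);print("posts",zz,r.sum(),mm(W[r][:,:].min(0)),mm(W[r].max(0)))
pg=box(275,325,250,320)&(abs(H-13)<7)&(S>190)
print("peg",pg.sum(),np.percentile(W[...,2][pg],[5,50,95]))
pts=ray(np.c_[u[pg],v[pg]],.034,K,T); 
for x0 in np.arange(pts[:,0].min(),pts[:,0].max(),.008):
  q=pts[(pts[:,0]>=x0)&(pts[:,0]<x0+.008)];print(mm([x0,q[:,1].min(),q[:,1].max(),np.median(q[:,1])]))
cv2.imwrite("pics/top_peg.png",cv2.resize(p[165:325,180:330,::-1],None,fx=4,fy=4,interpolation=cv2.INTER_CUBIC)[:600])
E
```

```text
table z 0.0012648042129488335
tub rim 1050 (array([ 582.7, -382.7]), array([116.3, 181.5]), 84.99)
screen 405 [658.9, -228.2, 1424.0] (array([ 501.8, -336. ]), array([ 66.5, 323.8]), 60.93)
grip 206 (array([ 486.5, -319.4]), array([ 34.5, 283.7]), 57.27) [555.6, -360.4, 335.6]
tray 1978 (array([596.1,  46.1]), array([150.4, 245.7]), 88.95)
posts 0.05 590 [376.5, -228.2, 50.1] [697.6, 77.2, 1424.0]
posts 0.09 291 [376.5, -228.2, 90.0] [697.6, 77.2, 1424.0]
posts 0.12 193 [376.5, -228.2, 120.4] [669.1, 77.2, 1424.0]
peg 258 [0.00071071 0.03302181 0.03845233]
[393.6, -172.3, -167.5, -169.9]
[401.6, -172.4, -117.3, -146.0]
[409.6, -170.2, -117.3, -127.0]
[417.6, -170.2, -122.2, -129.5]
[425.6, -168.0, -127.1, -134.4]
[433.6, -168.1, -132.0, -163.2]
[441.6, -165.8, -136.9, -144.1]
[449.6, -168.3, -141.8, -146.7]
[457.6, -168.5, -144.3, -163.6]
[465.6, -168.6, -146.8, -152.9]
[473.6, -171.1, -149.4, -160.2]
[481.6, -171.2, -149.4, -166.4]
[489.6, -171.3, -152.0, -156.9]
[497.6, -171.5, -154.5, -163.0]
[505.6, -159.4, -159.4, -159.4]
```

Run:
```python
from h import *
z=np.load("pics/top.npz");p,d=z["p"],z["d"];c=get_calibration("top");K,T=map(np.array,(c["intrinsics"],c["extrinsics"]))
W=cloud(d,K,T);W[d<=0]=-1
v,u=np.mgrid[:480,:640]
def box(a,b,c_,e): return (u>=a)&(u<=b)&(v>=c_)&(v<=e)
s=box(360,430,175,275)&(W[...,2]>.1);print("screen",mm(W[s].min(0)),mm(W[s].max(0)),rect(W[s][:,:2]))
g=s&(W[...,2]>.148);print("grip",g.sum(),rect(W[g][:,:2]),mm(W[g].mean(0)))
r=box(190,250,180,280)&(W[...,2]>.009)&(W[...,2]<.02);print("tray",rect(W[r][:,:2]))
r=box(190,250,180,280)&(W[...,2]>.1);print("posts",mm(W[r].min(0)),mm(W[r].max(0)))
g=[.59,-.385]
for yaw in (0,-.09,np.pi-.09):print(yaw,solve_ik([g[0],g[1],.30],[np.pi,0,yaw]))
print(np.round(get_calibration("wrist")["intrinsics"],1).tolist())
move_pose([g[0],g[1],.30],[np.pi,0,-.09]); shot("w1","wrist"); print(state()["t"])
```

```text
screen [509.2, -390.6, 100.0] [658.9, -372.2, 170.6] (array([ 584. , -381.8]), array([ 14.6, 150. ]), 85.16)
grip 178 (array([ 584.5, -381.8]), array([14.6, 56.5]), 85.16) [583.8, -381.2, 164.4]
tray (array([596.2,  45.7]), array([149.8, 245.7]), 88.99)
posts [518.9, -41.4, 100.5] [696.0, 77.2, 154.1]
0 [ 0.59856971  0.46177096 -0.11153813  1.39358701  0.05164928  1.28907285
 -1.08653579]
-0.09 [ 0.5928074   0.46135561 -0.10337991  1.39393558  0.04784715  1.2887382
 -1.17395257]
3.0515926535897933 [ 0.89992773  0.51745916 -0.55306263  1.37567205  0.27129458  1.32385891
  1.8204142 ]
[[412.0, 0.0, 314.8], [0.0, 412.0, 245.4], [0.0, 0.0, 1.0]]
1.9083
```

View pics/w1.png

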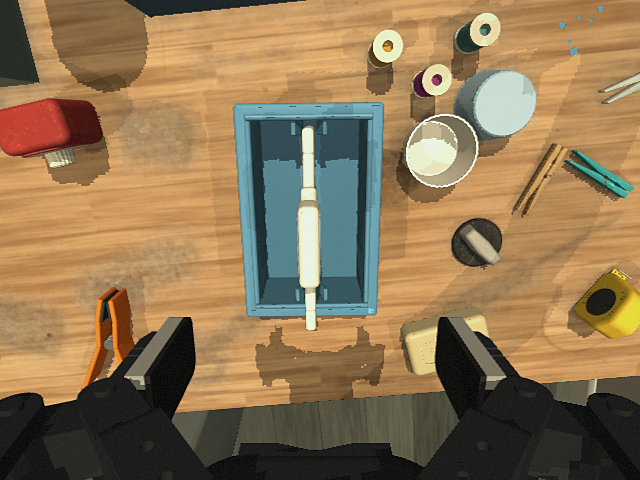

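The wrist view shows the screen upright in the tub, slightly turned, with its grip spanning (309,200) to (309,288). The peg is partly visible at lower left (112,330). I'll measure the grip and then look at the rack from close by.

Run:
```python
from h import *
z=np.load("pics/w1.npz");p,d,K,T=z["p"],z["d"],z["K"],z["T"]
W=cloud(d,K,T);W[d<=0]=-1
v,u=np.mgrid[:480,:640];b=(u>285)&(u<335)&(v>100)&(v<340)
s=b&(W[...,2]>.158);print("grip",s.sum(),rect(W[s][:,:2]),mm(np.percentile(W[s],[2,50,98],axis=0)))
s=b&(W[...,2]>.12)&(W[...,2]<.145);print("frame top",rect(W[s][:,:2]),mm(np.median(W[s],0)))
move_pose([.56,.03,.36],[np.pi,0,-.09]); shot("w2","wrist"); print(state()["t"])
```

```text
grip 1750 (array([ 584.2, -380.7]), array([14.5, 55. ]), 84.81) [[558.7, -388.4, 160.1], [585.9, -381.1, 164.4], [610.6, -373.5, 166.1]]
frame top (array([ 584.1, -381.6]), array([ 13.5, 148.8]), 86.95) [619.7, -383.0, 134.7]
3.5083
```

View pics/w2.png

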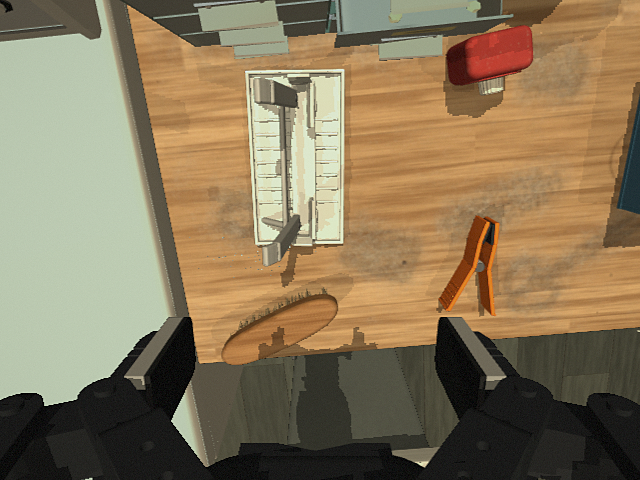

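The wrist view shows the rack tray with corners at about (247,70), (344,70), (343,244) and (256,244). The posts are at (275,92) and (283,240). The peg has its tip at (487,218), its hinge at (480,267) and its tails at (443,306) and (490,312).

Run:
```python
from h import *
z=np.load("pics/w2.npz");p,d,K,T=z["p"],z["d"],z["K"],z["T"]
W=cloud(d,K,T);W[d<=0]=-1
hsv=cv2.cvtColor(p,cv2.COLOR_RGB2HSV);H,S,V=[hsv[...,i].astype(int) for i in range(3)]
v,u=np.mgrid[:480,:640];b=(u>235)&(u<352)&(v>62)&(v<285)
t=b&(abs(W[...,2]-.015)<.004)&(S<70)&(V>150)
t=cv2.morphologyEx(t.astype(np.uint8),cv2.MORPH_OPEN,np.ones((3,3)))>0
c,s,a=rect(W[t][:,:2]);print("tray",t.sum(),c,s,a,np.median(W[t][:,2]))
yaw=np.radians(a-90);R=Ro.from_euler('z',yaw).as_matrix()
L=(W-np.r_[c/1000,0])@R   # tray-centred frame
for n,q in (("near",L[...,0]<-.03),("far",L[...,0]>.03)):
  for z0 in np.arange(.02,.16,.015):
    m=b&q&(W[...,2]>z0)&(W[...,2]<=z0+.015)&(abs(L[...,1])<.07)&(abs(L[...,0])<.1)
    if m.sum()>4: print(n,mm(z0),m.sum(),mm(np.percentile(L[m],[2,50,98],axis=0)[:,:2].T))
# lip / slot profile: y vs z in middle
for y0 in np.arange(-.04,.04,.004):
  m=b&(abs(L[...,0])<.03)&(abs(L[...,1]-y0)<.002); print(mm(y0),m.sum(),mm(np.percentile(L[m][:,2],[5,50,95])) if m.sum() else 0)
g=(u>425)&(u<510)&(v>205)&(v<325)&(abs(H-13)<7)&(S>150)&(abs(W[...,2]-.034)<.006)
print("peg",rect(W[g][:,:2]),np.median(W[g][:,2]));Q=W[g]
for x0 in np.arange(.39,.52,.008):
  q=Q[(Q[:,0]>=x0)&(Q[:,0]<x0+.008)]
  if len(q):print(mm([x0+.004,q[:,1].min(),q[:,1].max()]))
cv2.imwrite("pics/w2c.png",cv2.resize(p[60:260,225:365,::-1],None,fx=3,fy=3,interpolation=cv2.INTER_CUBIC))
```

```text
tray 1570 [592.5  46.2] [103.7 189.6] 85.34 0.01479692893350723
near 20.0 803 [[-79.9, -53.5, -31.0], [-19.7, -4.6, 30.3]]
near 35.0 505 [[-87.3, -67.7, -37.6], [-18.6, -12.1, 18.0]]
near 50.0 240 [[-71.9, -50.5, -31.3], [-17.3, 10.8, 14.9]]
near 65.0 67 [[-72.9, -62.1, -56.9], [3.2, 4.7, 11.2]]
near 80.0 72 [[-72.4, -59.9, -57.1], [5.3, 6.5, 13.1]]
near 95.0 82 [[-73.5, -61.6, -57.1], [6.7, 8.1, 14.3]]
near 110.0 90 [[-73.1, -59.5, -57.0], [8.6, 10.2, 16.4]]
near 125.0 195 [[-73.6, -64.1, -57.1], [10.4, 13.9, 18.1]]
near 140.0 232 [[-74.1, -65.3, -57.3], [16.7, 21.0, 25.7]]
far 20.0 826 [[30.9, 51.2, 79.6], [-19.8, -5.0, 5.6]]
far 35.0 604 [[37.3, 69.2, 87.0], [-18.9, -12.8, 6.3]]
far 50.0 253 [[30.2, 48.0, 72.7], [-17.2, 11.0, 15.0]]
far 65.0 64 [[56.7, 64.4, 73.6], [3.4, 4.5, 8.8]]
far 80.0 63 [[57.0, 65.5, 73.4], [5.2, 6.2, 7.6]]
far 95.0 81 [[56.7, 64.5, 73.8], [6.9, 8.0, 11.6]]
far 110.0 88 [[56.7, 64.9, 73.6], [8.6, 9.9, 14.5]]
far 125.0 237 [[57.1, 65.1, 73.9], [10.5, 13.7, 17.2]]
far 140.0 324 [[56.8, 65.8, 74.1], [16.7, 21.1, 25.8]]
-40.0 219 [7.8, 9.3, 11.9]
-36.0 163 [7.4
[... 264 characters left out ...]
4.0 199 [20.6, 22.4, 23.7]
8.0 234 [7.7, 9.9, 52.6]
12.0 348 [8.6, 56.5, 58.3]
16.0 62 [55.3, 56.5, 57.8]
20.0 145 [7.8, 9.3, 12.0]
24.0 201 [7.7, 9.2, 11.8]
28.0 189 [7.9, 9.3, 12.1]
32.0 197 [7.6, 9.1, 11.5]
36.0 201 [7.6, 9.2, 12.1]
peg (array([ 454.5, -152.3]), array([ 60.8, 111.4]), 78.04) 0.033179019485114813
[394.0, -170.5, -164.4]
[402.0, -169.3, -113.5]
[410.0, -167.6, -111.0]
[418.0, -167.2, -116.0]
[426.0, -165.7, -120.2]
[434.0, -165.7, -125.2]
[442.0, -164.2, -130.0]
[450.0, -162.8, -134.9]
[458.0, -164.5, -139.4]
[466.0, -165.7, -142.3]
[474.0, -167.9, -144.4]
[482.0, -169.3, -145.2]
[490.0, -169.4, -147.1]
[498.0, -170.5, -150.3]
[506.0, -169.9, -152.6]
[514.0, -157.7, -157.1]
```

View pics/w2c.png

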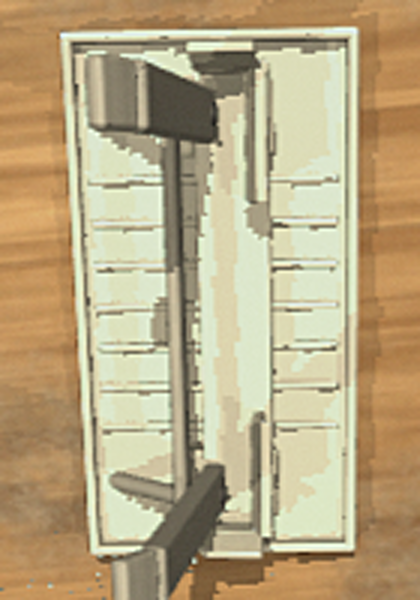

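The crop shows the slot, the lip at right and both posts leaning left. The tray fit is 103.7 x 189.6 mm at z = 15 and the posts sit symmetrically, so the rack yaw is -0.081 and the cradle origin is about (592.1, 40.9, 23.5). Now I'll grasp and lift the screen.

```bash
cat >> h.py <<'E'
C0=np.array([.5921,.0409,.0235]);RC=Ro.from_euler('xyz',[-.12,0,-.0813]).as_matrix()
OR=[np.pi-.12,0,-.0813]
def cr(x,y,z): return C0+RC@np.array([x,y,z])
E
python3 - <<'E'
from h import *
for z in(.153+.1,.153):print(solve_ik(cr(0,-.0012,z),OR))
A=[np.pi,0,-.09]
move_pose([.5842,-.3808,.24],A)
print(move_linear([.5842,-.3808,.158],velocity=.12,contact_N=8),mm(state()["tool_pos"]))
gripper_to(0);s=state();print(s["finger_gap"],s["finger_force"],mm(s["tool_pos"]),s["ft_force"])
move_linear([.5842,-.3808,.31],velocity=.12)
s=state();print(s["finger_gap"],s["ft_force"],s["t"])
p,d,K,T=shot("w3","wrist")
W=cloud(d,K,np.array(get_calibration("wrist")["T_tool_cam"]));W[d<=0]=9
m=(abs(W[...,0])<.1)&(abs(W[...,1])<.012)&(W[...,2]>.01)&(W[...,2]<.06)
for x0 in np.arange(-.08,.09,.01):
  k=m&(abs(W[...,0]-x0)<.005)
  if k.sum()>3:print(mm(x0),k.sum(),mm(np.percentile(W[k],[3,50,97],axis=0).T))
E
```

```text
[ 0.03908543  0.31104367 -0.3416996   1.67411332  0.2281868   1.22598013
 -2.02480856]
[ 0.03404798  0.40304089 -0.31558538  1.77188203  0.2731186   1.04217025
 -2.05744684]
False [584.9, -381.1, 158.9]
0.013304622802853907 58.85235607624054 [584.5, -381.2, 158.4] [-0.0290346  -0.50145979  1.07170168]
0.013207800625644568 [ 0.25915993 -0.13927424 -1.47732208] 7.9833
-60.0 141 [[-60.2, -57.0, -55.1], [-5.4, -1.6, 2.3], [22.9, 23.9, 27.0]]
-50.0 44 [[-55.0, -54.2, -53.2], [-4.5, -1.8, 1.7], [22.7, 23.5, 24.2]]
10.0 265 [[10.4, 10.9, 11.4], [-11.8, 8.1, 11.2], [10.2, 15.5, 21.7]]
20.0 27 [[23.4, 24.1, 24.8], [-8.7, 4.5, 5.1], [10.5, 14.5, 18.8]]
30.0 1050 [[26.0, 29.8, 34.8], [-7.2, -1.6, 3.7], [10.8, 17.7, 21.8]]
40.0 651 [[35.2, 39.7, 44.6], [-5.5, -2.0, 1.9], [20.3, 23.6, 25.5]]
50.0 649 [[45.4, 50.1, 54.7], [-5.5, -1.9, 1.9], [22.4, 23.7, 25.8]]
60.0 680 [[55.3, 60.2, 64.8], [-5.7, -1.9, 1.8], [22.5, 23.9, 25.9]]
70.0 660 [[65.2, 69.4, 73.8], [-5.6, -1.9, 2.1], [22.5, 23.9, 25.9]]
```

View pics/w3.png

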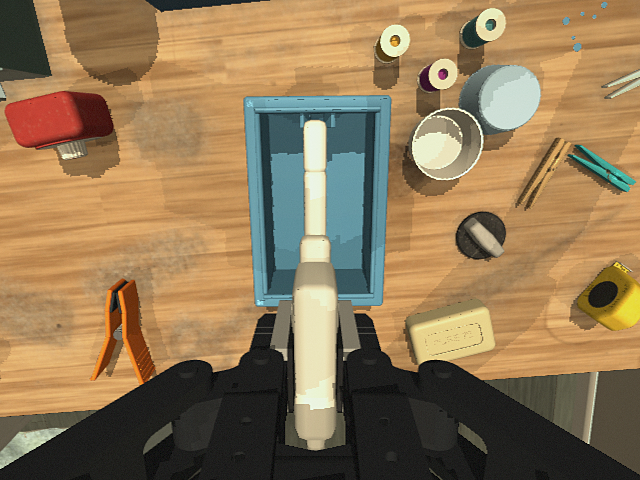

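The screen is held square in the hand and its frame top shows 1.9 mm off centre in tool y. The pads centre the grip, so that is camera bias, and I'll shift the rack estimate accordingly. Now I'll carry it over and insert it.

```bash
sed -i 's/\.0409,/.0393,/' h.py
python3 - <<'E'
from h import *
L=.1534
def st(n): 
    s=state();q=(RC.T@(s["tool_pos"]-C0));print(n,mm(q),np.round(RC.T@s["ft_force"],1),round(s["finger_gap"],4),round(s["t"],1))
move_pose(cr(0,-.001,L+.10),OR);st("hover")
move_linear(cr(0,-.001,L+.03),velocity=.12,contact_N=6);st("pre")
print(move_linear(cr(0,-.001,L-.004),velocity=.04,contact_N=5));st("down")
shot("s1","scene");shot("w4","wrist")
p=cv2.imread("pics/s1.png")[260:410,130:300];cv2.imwrite("pics/s1c.png",cv2.resize(p,None,fx=4,fy=4,interpolation=cv2.INTER_CUBIC)[:600])
E
```

```text
hover [0.4, -2.2, 253.3] [ 0.2 -0.5 -1.8] 0.0129 9.7
pre [0.6, -0.9, 183.9] [ 0.7  0.2 -1.7] 0.0133 10.4
True
down [-0.7, -1.0, 153.2] [-1.2  0.   4.4] 0.0133 11.1
```

View pics/s1c.png

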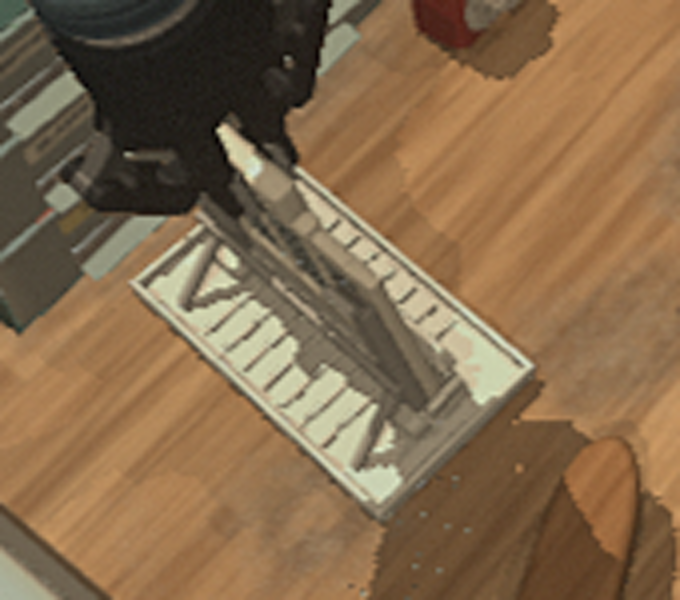

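The screen is down in the slot: contact came at cradle z = 153.2, which matches seated at 153.4. Its plane runs along the posts. I'll press it gently to the posts and release.

Run:
```python
from h import *
def st(n): 
    s=state();q=(RC.T@(s["tool_pos"]-C0));print(n,mm(q),np.round(RC.T@s["ft_force"],1),round(s["finger_gap"],4),round(s["t"],1))
q=RC.T@(state()["tool_pos"]-C0)
print(move_linear(cr(q[0],q[1]+.006,q[2]),velocity=.02,contact_N=3));st("posts")
gripper_to(.045);st("rel")
move_linear(cr(q[0],RC.T[1]@(state()["tool_pos"]-C0),.27),velocity=.15);st("up")
p,d,K,T=shot("w5","wrist")
L=(cloud(d,K,T)-C0)@RC;L[d<=0]=9
m=(abs(L[...,0])<.09)&(abs(L[...,1])<.03)
for n,a,b_,zz in(("gripband",-.028,.028,.15),("near end",-.08,-.035,.12),("far end",.035,.08,.12)):
  k=m&(L[...,0]>a)&(L[...,0]<b_)&(L[...,2]>zz)&(L[...,2]<.17)
  if k.sum():print(n,k.sum(),mm(np.percentile(L[k],[2,50,98],axis=0).T))
cv2.imwrite("pics/w5c.png",p[:400,120:520,::-1])
```

```text
True
posts [-0.6, -0.5, 153.2] [ 0.  -1.2  1.3] 0.0133 11.5
rel [-1.0, -0.4, 152.9] [ 0.2 -0.3 -0.5] 0.045 11.9
up [-1.4, -0.7, 268.8] [ 0.4 -0.7 -0. ] 0.0447 12.8
gripband 2240 [[-26.3, 1.6, 25.9], [-5.6, 1.5, 8.5], [152.5, 159.5, 161.1]]
near end 774 [[-74.4, -61.3, -42.5], [-2.5, 3.1, 17.9], [121.0, 129.1, 131.1]]
far end 1206 [[36.3, 60.3, 73.3], [-2.2, 3.3, 17.8], [121.0, 129.1, 131.1]]
```

View pics/w5c.png

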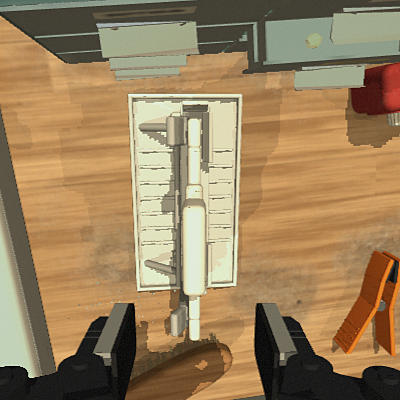

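The screen stands seated: its grip top is at cradle z of about 160, its frame top at 130, and it lies in line with the posts. The peg lies undisturbed at lower right of the crop (375,305). I'll grasp its handles at about (0.412, -0.145) with yaw -0.205.

Run:
```python
from h import *
A=[np.pi,0,-.205];P=[.412,-.1448]
print(solve_ik([*P,.03],A),solve_ik(cr(-.19,.0036,.093),OR),solve_ik(cr(-.147,.0036,.093),OR))
gripper_to(.085)
move_pose([*P,.22],A);move_linear([*P,.09],velocity=.15)
shot("w6a","wrist")
print(move_linear([*P,.030],velocity=.08,contact_N=6),mm(state()["tool_pos"]))
gripper_to(0.0);s=state();print(s["finger_gap"],s["finger_force"],mm(s["tool_pos"]),s["ft_force"])
move_linear([*P,.17],velocity=.15);s=state();print(s["finger_gap"],s["finger_force"],s["t"])
p,d,K,T=shot("w6","wrist")
W=cloud(d,K,np.array(get_calibration("wrist")["T_tool_cam"]));W[d<=0]=9
hsv=cv2.cvtColor(p,cv2.COLOR_RGB2HSV)
m=(abs(W[...,1])<.05)&(W[...,2]>-.01)&(W[...,2]<.05)&(W[...,0]<.12)&(abs(hsv[...,0].astype(int)-13)<7)&(hsv[...,1]>150)
for x0 in np.arange(0,.12,.008):
  k=m&(abs(W[...,0]-x0)<.004)
  if k.sum()>3:print(mm(x0),k.sum(),mm(np.percentile(W[k],[2,50,98],axis=0).T))
```

```text
[ 0.35427369  0.35915247 -0.12102497  2.23335838  0.080884    0.55295337
 -1.60376566] [-0.05121372  0.17280373 -0.31595679  2.23170723  0.2240899   0.81026332
 -2.1763004 ] [-0.0466949   0.24212309 -0.28768562  2.14346422  0.24277591  0.82868759
 -2.15029984]
False [412.4, -144.9, 30.3]
0.020255761955453106 60.05937159061432 [413.8, -145.3, 31.8] [-1.66269794  0.3295956  11.59362381]
0.020286163727733987 58.97077739238739 18.1
0.0 767 [[-3.7, 0.1, 3.9], [-11.5, 4.2, 8.2], [-4.5, -1.5, 26.1]]
8.0 817 [[4.3, 8.2, 11.9], [-11.6, 4.2, 8.7], [-3.2, -1.5, 28.1]]
16.0 919 [[12.2, 16.0, 19.8], [-11.9, 4.3, 9.4], [-2.8, -1.4, 22.2]]
24.0 960 [[20.2, 24.1, 27.8], [-11.7, 4.4, 9.2], [-2.7, -1.3, 25.7]]
32.0 1015 [[28.1, 32.1, 35.9], [-11.8, 4.4, 9.3], [-2.8, -1.3, 27.5]]
40.0 1043 [[36.2, 40.1, 43.9], [-11.9, 4.5, 9.3], [-2.7, -1.3, 19.3]]
48.0 1315 [[44.2, 48.5, 51.8], [-13.1, 5.0, 10.6], [-2.7, -1.0, 26.8]]
56.0 1584 [[52.2, 56.0, 59.8], [-15.7, 6.9, 13.2], [-2.7, -0.9, 28.0]]
64.0 1680 [[60.1, 64.1, 67.8], [-18.3, 9.6, 15.8], [-2.7, -0.8, 28.2]]
72.0 1534 [[68.1, 71.5, 75.9], [-20.9, 12.1, 18.5], [-2.8, -1.0, 26.7]]
80.0 1143 [[76.2, 80.0, 83.8], [-22.6, -17.6, 20.2], [-3.0, -1.4, 0.3]]
88.0 1232 [[84.2, 88.1, 91.8], [-24.0, -19.0, 21.6], [-2.9, -1.3, 0.3]]
96.0 909 [[92.1, 95.0, 98.0], [-24.9, -20.6, 22.5], [-2.7, -1.2, 0.8]]
```

View pics/w6.png

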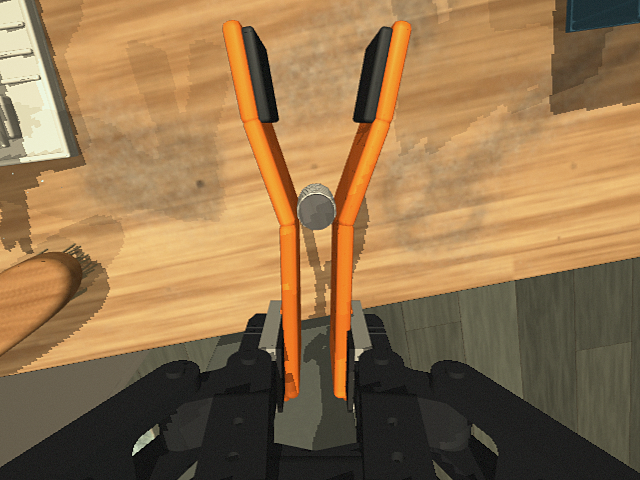

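The peg is fully squeezed and straight in the hand: its jaw tips are at (232,22) and (402,22), even about the line, and its top is 1.2 mm above the TCP. Now I'll clip it onto the near post.

Run:
```python
from h import *
def st(n): 
    s=state();q=(RC.T@(s["tool_pos"]-C0));print(n,mm(q),np.round(RC.T@s["ft_force"],1),round(s["finger_gap"],4),round(s["t"],1))
Z=.096
move_pose(cr(-.195,-.09,Z+.01),OR);st("a")
move_linear(cr(-.19,.0036,Z),velocity=.12);st("pre")
print(move_linear(cr(-.165,.0036,Z),velocity=.05,contact_N=5));st("mid")
shot("w7","wrist")
p,d,K,T=shot("s7","scene");cv2.imwrite("pics/s7c.png",cv2.resize(p[250:400,140:310,::-1],None,fx=4,fy=4,interpolation=cv2.INTER_CUBIC))
```

```text
a [-195.9, -89.1, 105.3] [ 0.2  0.2 -1.1] 0.0196 18.7
pre [-189.9, 2.5, 95.9] [-0.3  0.7 -0.6] 0.0197 19.7
False
mid [-165.1, 3.6, 95.8] [ 0.1 -0.4 -1. ] 0.0197 20.3
```

View pics/w7.png

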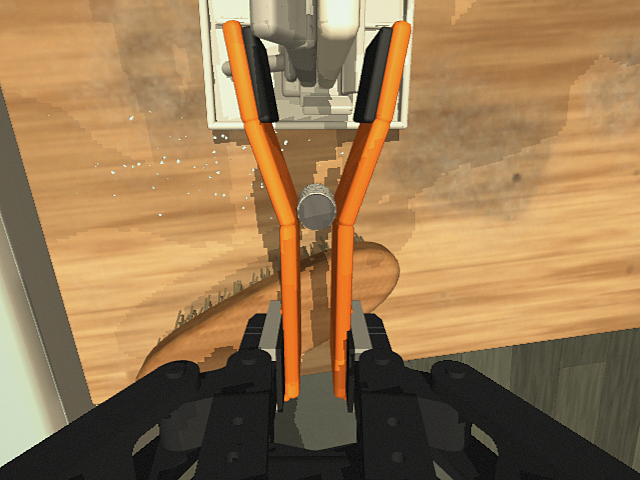

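The jaws straddle the near post and screen edge evenly about the midline at column 316, with the post and screen between the pads at the top. I'll push on and release.

Run:
```python
from h import *
def st(n): 
    s=state();q=(RC.T@(s["tool_pos"]-C0));print(n,mm(q),np.round(RC.T@s["ft_force"],1),round(s["finger_gap"],4),round(s["t"],1))
Z=.096
hit=move_linear(cr(-.146,.0036,Z),velocity=.05,contact_N=5);st(("in",hit))
if not hit:
    gripper_to(.085);st("rel");pause(.3)
    q=RC.T@(state()["tool_pos"]-C0)
    move_linear(cr(q[0],q[1],.19),velocity=.12);st("up")
    move_linear(cr(-.175,0,.27),velocity=.2);st("up2")
    p,d,K,T=shot("w8","wrist")
    L=(cloud(d,K,T)-C0)@RC;L[d<=0]=9
    hsv=cv2.cvtColor(p,cv2.COLOR_RGB2HSV)
    o=(abs(hsv[...,0].astype(int)-13)<7)&(hsv[...,1]>170)&(L[...,2]>.06)&(L[...,2]<.12)
    for x0 in np.arange(-.18,-.03,.01):
        k=o&(abs(L[...,0]-x0)<.005)
        if k.sum()>3:print(mm(x0),k.sum(),mm(np.percentile(L[k],[2,50,98],axis=0).T[1:]))
    k=(abs(L[...,0])<.028)&(abs(L[...,1])<.02)&(L[...,2]>.15)&(L[...,2]<.17)
    if k.sum():print("grip",mm(np.percentile(L[k],[2,50,98],axis=0).T))
    k=(abs(L[...,0]-.055)<.02)&(abs(L[...,1])<.008)&(L[...,2]>.122)&(L[...,2]<.14)
    if k.sum():print("far top",mm(np.percentile(L[k],[2,50,98],axis=0).T))
```

```text
('in', False) [-145.8, 3.6, 96.0] [-0.1  0.8 -0.6] 0.0196 20.9
rel [-146.0, 3.6, 96.1] [0.3 0.1 0.2] 0.0849 21.6
up [-146.6, 3.3, 189.2] [-0.2 -0.5 -0.1] 0.0852 22.8
up2 [-175.3, -0.3, 269.0] [-0.5 -0.6 -0.9] 0.085 23.4
-160.0 138 [[-16.0, 20.2, 26.0], [77.2, 99.2, 100.9]]
-150.0 226 [[-14.5, 18.7, 24.3], [75.8, 99.4, 101.0]]
-140.0 231 [[-12.5, 17.1, 22.7], [75.8, 99.1, 100.7]]
-130.0 240 [[-10.7, 15.6, 21.2], [75.4, 99.0, 100.6]]
-120.0 237 [[-9.2, 14.0, 18.9], [76.5, 98.8, 100.4]]
-110.0 255 [[-7.6, 12.2, 17.3], [75.8, 98.7, 100.4]]
-100.0 235 [[-6.3, 11.6, 16.4], [83.1, 98.5, 100.3]]
-90.0 238 [[-8.1, 12.8, 17.5], [79.0, 98.5, 100.1]]
-80.0 251 [[-9.4, 14.3, 18.8], [78.5, 98.3, 99.9]]
-70.0 160 [[-10.6, -7.4, 20.0], [84.3, 98.2, 99.6]]
-60.0 130 [[-10.5, -8.5, 20.3], [96.7, 98.3, 99.8]]
-50.0 161 [[-10.4, -6.5, 20.2], [96.2, 98.0, 99.3]]
```

Run:
```python
from h import *
p,d,K,T=shot("s8","scene");a=cv2.resize(p[230:410,140:310,::-1],None,fx=2.35,fy=2.35,interpolation=cv2.INTER_CUBIC)
b=cv2.imread("pics/w8.png");b=cv2.resize(b[:,120:520],(380,a.shape[0])) if b is not None else a
cv2.imwrite("pics/fin.png",np.hstack([a,b]))
```

```text
(no output)
```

View pics/fin.png

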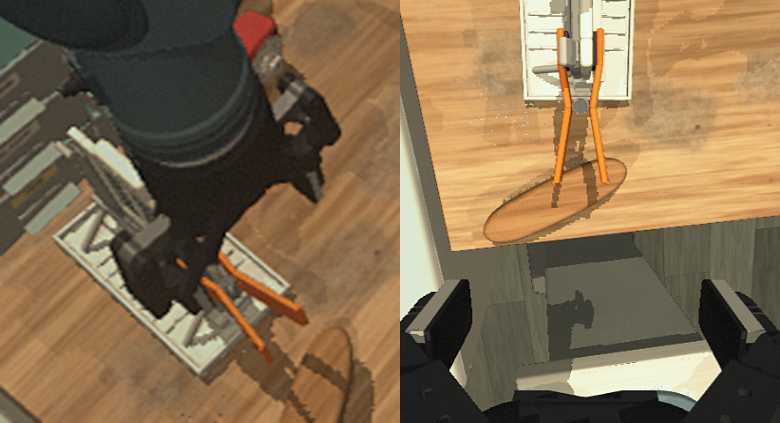

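The peg is clipped on the near post. Its jaws are parallel from x = -70 to -50, which means they hold 16 mm, and it stands level at z of about 82. I'll back away, check the screen's seating once more and hand in.

Run:
```python
from h import *
move_linear(cr(-.09,-.01,.33),velocity=.2)
p,d,K,T=shot("w9","wrist");L=(cloud(d,K,T)-C0)@RC;L[d<=0]=9
for n,x,w,lo,hi in(("grip",0,.035,.15,.17),("far top",.055,.025,.125,.14),("near top",-.055,.025,.125,.14)):
  k=(abs(L[...,0]-x)<w)&(abs(L[...,1])<.012)&(L[...,2]>lo)&(L[...,2]<hi);print(n,k.sum(),mm(np.percentile(L[k],[2,50,98],axis=0).T) if k.sum() else 0)
print(state()["t"])
```

```text
grip 1959 [[-27.6, -0.4, 24.7], [-6.4, 0.8, 7.9], [152.5, 159.5, 161.2]]
far top 590 [[30.4, 45.5, 60.3], [-2.9, 1.1, 4.9], [127.0, 129.9, 136.3]]
near top 649 [[-75.0, -51.5, -30.7], [-3.3, 0.9, 5.5], [127.4, 130.0, 136.8]]
24.225
```

The screen is still fully down, with grip top at 160 and frame top at 130, and it is flat to the posts.

```bash
python3 -c "
from rig import *
print(job_done())"
```

```text
the job is handed in; nothing more can be done
None
```

The lint screen is seated in the rack slot, leaning on both posts, with the orange peg clipped over the near post and the screen's frame; the job was handed in at about 24 s.

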